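Turn the green screw tin over in its V stand

TASK

Turn the green tin upside down so its damp underside can dry: pinch its loose lid and its bottom together so that the lid stays shut, lift it clear of its V stand, turn it over in the air, and lower it (do not drop it) back into the same stand, leaning on its lid and about centred. Leave the grey tin in the other stand alone.

Things in the scene. Friction and masses are not known exactly. Their poses are not given: they have to be found in the camera images.
- tin: Flat green tin, closed 160 (its y) x 80 (x) x 36 mm (z), 0.3 kg, leaning lid up. Origin: centre of its bare-metal underside; z goes out through the lid, so the tin's middle is 18 mm along z. At the start z points 45 deg up, away from the robot, x 45 deg down the slope to the lower long edge. Fingers sliding in along x can pinch lid and underside; a half turn about x in the air inverts it.
- lid: Loose lid of the green tin, green with a yellow panel, 160 x 80 x 14 mm, 0.07 kg, flush with the tin's sides; it just sits on a 10 mm neck with 1.5 mm play and drops off if turned over unheld. Origin: centre of its open rim, 22 mm along z from the tin's origin when shut; axes as the tin's; its outer face is at z = +14 mm.
- stand: The green tin's fixed plywood V stand, foot 110 x 150 x 10 mm. Origin: centre under the foot; z up, y along the V. Two cheeks 14 mm thick at y = +-60 mm, the gap between them clear for fingers. V bottom 75 mm up, faces at 45 deg: 54 mm long rising to -x (robot side, carries the tin's flat face), 42 mm rising to +x (carries its long edge). The tin starts centred; inverted, it fills the same space.
- grey_tin: Grey tin of the same size, 160 x 80 x 36 mm, with a white panel, leaning the same way in a second, identical V stand; not to be disturbed. Origin: centre of its underside; axes as the green tin's.
Mind the look-alikes: they are no part of the job. What is shaped like the tin but yellow is not meant.

How it is judged (in metres and radians):
On the way:
1. the tin is held upside down, lid shut, clear above its stand (angle between tin's own z axis and vertical above 2.1 rad and z of tin in the frame of stand above 0.16 m and contact force between the fingers and lid above 0.5 N and contact force between the fingers and tin above 0.5 N), for 0.2 s.
At the end, for the whole second after the job is handed in: The green tin rests, still, upside down in its own stand, leaning on its lid at 45 degrees (within 10 degrees), seated in the V (within about 12 mm), along the V (within 10 degrees) and centred within 20 mm; its lid is shut (within 6 mm) and the grey tin is where it was (within 10 mm) (angle between tin's own z axis and vertical between 2.18 and 2.53 rad and x of tin in the frame of stand between -0.018 and 0.012 m and y of tin in the frame of stand between -0.02 and 0.02 m and z of tin in the frame of stand between 0.117 and 0.14 m and angle between the y axis of tin and the y axis of stand, either way round below 0.18 rad and z of lid in the frame of tin between 0.018 and 0.028 m and contact force between lid and stand above 0.3 N and linear speed of each of tin, lid below 0.02 m/s and distance of grey_tin from where it was at the start of the episode below 0.01 m); the robot touches nothing.
It fails at once if the green tin's lid comes open by more than 6 mm (z of lid in the frame of tin above 0.028 m).
It fails at once if the green tin is dropped (falls free of the fingers faster than 0.5 m/s) (linear speed of tin above 0.5 m/s and contact force between the fingers and tin below 0.1 N and contact force between the fingers and lid below 0.1 N).
It fails at once if the grey tin is moved by more than 10 mm (distance of grey_tin from where it was at the start of the episode above 0.01 m).
It also fails if it takes over 48 s, if anything falls off the work surface, if the arm or the gripper's body presses on something with over 40 N, if the wrist force passes 120 N, or if a joint passes its speed limit or range.

ROBOT

A 6-joint arm with a two-finger parallel gripper is mounted at the origin on the work surface. World frame = base frame: x ahead of the robot, y to its left, z up, the work surface at z = 0. Lengths are in m, angles in degrees, forces in N, time in s.
With the tool pointing down it reaches from about 0.375 to 0.975 m from the base axis. Payload 3.8 kg.
Tool frame: the origin (TCP) lies on the front face of the gripper's body, between the roots of the fingers; the fingertips stand 64 mm ahead of it and the grasp point (between the pads) lies 45 mm ahead of it; z points along the fingers, y is the line along which they close (so a half turn about z gives the same grasp; the last joint's range is limited). The gripper opens to 88 mm and grips with 3 to 60 N. Pads are 18 mm wide; open, the fingers measure 123 mm over their backs; the gripper's body (75 mm by 187 mm) begins 45 mm behind the grasp point.
Start: joints at [-72.302, 15.12, 91.902, -0, 72.978, -2.114], TCP at [0.229, -0.635, 0.303] pointing down, gripper open.
Joint ranges: [-150.88, 150.88], [-54.13, 125.18], [17.81, 147.31], [-75.09, 255.09], [0, 152.58], [-146.25, 146.25]. Speed limits (degrees/s): [147.25, 147.25, 180, 180, 180, 180].

INTERFACE

Orientations are given as a 3x3 rotation matrix whose columns are the frame's x, y, z axes.
In Python, from plant import ctrl gives the robot as it stands. The module is installed in compiled form; this text tells all that it offers.
- The arm moves only by the shell command python3 -m handwheel 'ROWS' [FORCE]. ROWS is a JSON object of lists of equal length, an entry for each row: "linear": the shift along the tool's x, y, z each as a share of 0.75 m, from -1 to 1, a list of three; "twist": the turn, a rotation vector about the tool's x, y, z each as a share of pi/2 rad, from -1 to 1, a list of three; "jaw": the finger opening in mm, from 0 to 88.1. In form: {"linear": [[tx, ty, tz], ...], "twist": [[ax, ay, az], ...], "jaw": [jaw, ...]}. A call has 1 to 12 rows; each row shifts and turns the commanded pose from where the row before left it, along the tool's axes as they then stand; what a row does not reach is not made up. A row lasts 1/10 s, in which the tool goes at most 50 mm and 8.59 degrees, less where a joint would pass 70% of its speed; a pose out of reach is approached as far as the arm can. A call with a number of a shift or a turn outside -1 to 1 is refused whole. A call with a gripper value outside its range is refused whole. The fingers move at their own pace and stop on an object; FORCE is the grip in N (left out, the last holds). Time passes only in rows, so rows that do not move let the fingers close. It gives the time, the measured TCP pose, the force, the opening and the grip force at its end, in the units of the state.
- ctrl.observe(): the state, without advancing time (a new reading comes with each control period).
- ctrl.camera(name): name is "scene" or "top"; returns the picture (384x512x3 uint8, red, green, blue); there is no depth.
- ctrl.get_calibration(name): a dict with "camera_matrix" (3x3 intrinsics, pixels), "R" (3x3) and "t" (3): a world point X has camera coordinates R X + t. Camera axes: x right, y down, z forward; pixel columns grow to the right and rows downward; lengths in m; the calibration is good to about 2 mm. A picture is of the moment at which its call begins. get_calibration takes no time and is no camera call.
- ctrl.sign_off(): hands the job in; it is judged then, once.
Trained networks look in the newest picture that a camera, given by its name, has taken for a name from the list of things; names that differ only in an ending like _2 or _b are one class to them, and where a whole thing is asked for, a point or a joint stands for the part that bears it (a point fixed in the world has none). Each returns a list of dicts, best first, with "conf" (0 to 1); they miss things now and then, are a little off and sometimes report something else, mostly with a low value. They report only what shows in the picture. A call takes as long as a camera call. They do not tell look-alikes from the thing itself.
- ctrl.look_for(camera, label): "rect" ([left, top, width, height] in pixels, round what is visible of it).
- ctrl.silhouettes(camera, label): "region" (384x512 bool, what is visible of it) and "rect" ([left, top, width, height] in pixels, round what is visible of it).
The state is a dict: "time_s": time; "joint_pos": joint angles; "joint_velocities": joint speeds; "joint_efforts": joint torques, N m; "ee_pos": TCP position; "tcp_rot": TCP orientation; "ft_force": force on the tool from outside, world axes, zero at the start; "ft_torque": the same for the moment, N m; "finger_gap": finger opening in m; "finger_force": force on a finger pad.
Only numpy, scipy, OpenCV 4.12 (cv2) and the standard library are available. Lean on these libraries where they do the work, as an engineer would, in place of code of your own. Each camera call takes 0.05 s, during which the arm holds its last target. There are 200 camera calls.

## Working session

There is one attempt and no reset: what is moved stays moved. The work goes in short steps, Python scripts to look and compute and a shell command to move; the robot and the scene stay as the last step left them, time stands still between calls to the robot, and variables do not carry over. Pictures are saved under pics/ and viewed, at most 10 in all, crops included, and the job is handed in when it is done.

```bash
mkdir -p pics; ls; cat > h.py <<'E'
import numpy as np,cv2
from plant import ctrl
def proj(cam,X):
    c=ctrl.get_calibration(cam);K,R,t=[np.array(c[k],float) for k in("camera_matrix","R","t")]
    p=(np.atleast_2d(X)@R.T+t)@K.T
    return p[:,:2]/p[:,2:]
def ray(cam,uv):
    c=ctrl.get_calibration(cam);K,R,t=[np.array(c[k],float) for k in("camera_matrix","R","t")]
    return -R.T@t, R.T@np.linalg.solve(K,[uv[0],uv[1],1])
def hit(cam,uv,z):
    o,d=ray(cam,uv);return o+d*(z-o[2])/d[2]
def snap(cam,name):
    im=ctrl.camera(cam);cv2.imwrite('pics/'+name,im[:,:,::-1]);return im
E
python3 - <<'E'
from h import *
a=snap('scene','s0.png');b=snap('top','t0.png')
for c in('scene','top'):
    k=ctrl.get_calibration(c);R=np.array(k['R']);print(c,-R.T@np.array(k['t']),R[2],np.array(k['camera_matrix'])[0,0])
    for l in('tin','lid','stand','grey_tin'):
        print(c,l,[(r['rect'],round(r['conf'],2)) for r in ctrl.look_for(c,l)])
cv2.imwrite('pics/both.png',np.hstack([cv2.resize(a,(400,300)),cv2.resize(b,(400,300))])[:,:,::-1])
E
```

```text
pics
scene [ 1.05335346 -0.33986373  0.74612563] [-0.56325036  0.38344717 -0.73192711] 441.2651289399395
scene tin [([100.3, 172.6, 81.8, 58.2], 0.96), ([146.0, 216.7, 10.0, 36.4], 0.53)]
scene lid [([144.8, 182.1, 97.2, 78.2], 0.55)]
scene stand [([157.9, 219.2, 92.0, 77.7], 0.71)]
scene grey_tin []
top [ 0.38783154 -0.02356189  0.84948065] [ 0.17159279  0.0259539  -0.98482603] 496.67243922735736
top tin [([301.8, 163.4, 111.6, 18.7], 0.79), ([325.4, 235.5, 98.2, 66.1], 0.62)]
top lid []
top stand [([297.5, 120.7, 93.0, 71.8], 0.93)]
top grey_tin [([88.5, 139.4, 113.7, 61.3], 0.55), ([301.3, 160.0, 111.7, 18.2], 0.39)]
```

View pics/s0.png

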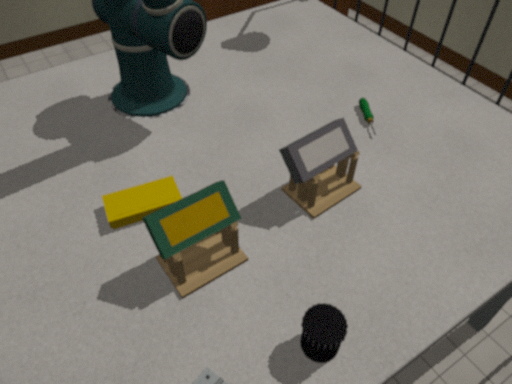

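View pics/t0.png

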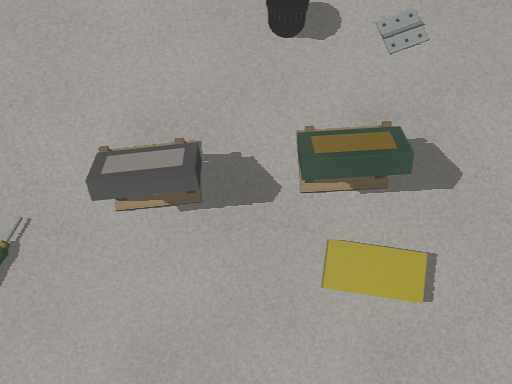

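The pictures show the green tin with its yellow panel at scene (192,220) and top (354,153). It could be confused with:
- the plain yellow box at scene (142,200) and top (376,270)
- the grey tin at scene (320,150) and top (146,168)
- the green screwdriver at scene (366,108)

I choose the green one with the yellow panel, leaning in a stand. Next I'll fit its pose in both views.

```bash
cat > fit.py <<'E'
from h import *
from scipy.optimize import minimize
def mask(im):
    hsv=cv2.cvtColor(im,cv2.COLOR_RGB2HSV)
    return cv2.inRange(hsv,(60,70,20),(95,255,255))
def box(p):   # p = x,y,z of tin origin, yaw ; returns corners, R
    x,y,z,w=p;s=2**-.5;c,n=np.cos(w),np.sin(w)
    Rz=np.array([[c,-n,0],[n,c,0],[0,0,1]])
    R=Rz@np.array([[s,0,s],[0,1,0],[-s,0,s]])
    C=np.array([[a,b,h] for a in(-.04,.04) for b in(-.08,.08) for h in(0,.036)])
    return C@R.T+[x,y,z],R
if __name__=='__main__':
    ms={}
    for c,f,roi in(('scene','s0',(130,170,260,265)),('top','t0',(280,110,430,190))):
        im=cv2.imread(f'pics/{f}.png')[:,:,::-1].copy();m=mask(im);q=np.zeros_like(m);a,b,d,e=roi;q[b:e,a:d]=m[b:e,a:d]
        n,l,st,_=cv2.connectedComponentsWithStats(q);k=1+st[1:,4].argmax()
        pts=np.argwhere(l==k)[:,::-1].astype(np.int32);h=cv2.convexHull(pts)
        o=np.zeros(m.shape,np.uint8);cv2.fillConvexPoly(o,h,255);ms[c]=o;print(c,cv2.boundingRect(h),st[k])
    def cost(p,v=False):
        r=[]
        for c,o in ms.items():
            g=np.zeros((384*4,512*4),np.uint8);cv2.fillConvexPoly(g,cv2.convexHull(((proj(c,box(p)[0])+.5)*4).astype(np.int32)),255)
            g=cv2.resize(g,(512,384),interpolation=cv2.INTER_AREA)
            r.append(np.abs(g.astype(float)-o).sum()/255/(o>0).sum())
        return r if v else sum(r)
    x0=hit('top',(354,153),.14)
    best=min((minimize(cost,[x0[0]-.04+dx,x0[1],.103,w],method='Nelder-Mead',options=dict(initial_simplex=np.array([x0[0]-.04+dx,x0[1],.103,w])+np.vstack([np.zeros(4),np.diag([.02,.02,.01,.1])]),maxiter=400)) for w in(-.15,0,.15) for dx in(0,.03)),key=lambda r:r.fun)
    print(best.x,cost(best.x,True))
    np.save('pose.npy',best.x)
    ims=[]
    for c,f,(a,b,d,e) in(('scene','s0',(130,170,260,300)),('top','t0',(280,90,430,210))):
        im=cv2.imread(f'pics/{f}.png');s=3
        cr=cv2.resize(im[b:e,a:d],None,fx=s,fy=s)
        for P in (proj(c,box(best.x)[0])-[a,b])*s: cv2.circle(cr,tuple(int(v) for v in P),3,(0,0,255),-1)
        ims.append(cv2.resize(cr,(395,360)))
    cv2.imwrite('pics/crop.png',np.hstack(ims))
    print(ctrl.observe()['tcp_rot'])
E
python3 fit.py
```

```text
scene (143, 182, 98, 77) [ 143  182   98   77 1799]
top (379, 154, 6, 2) [379 154   6   2   6]
[ 1.07147984  0.05537915 -0.21595531  0.35032969] [np.float64(1.0), np.float64(1.0)]
[[ 9.40801449e-01  3.38958157e-01 -4.13956346e-05]
 [ 3.38958159e-01 -9.40801444e-01  1.00682998e-04]
 [-4.81774938e-06 -1.08754099e-04 -9.99999994e-01]]
```

View pics/crop.png

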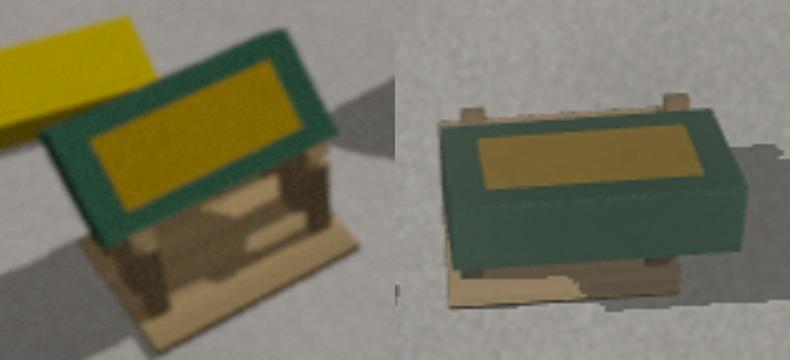

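The crop shows the green-rimmed lid with its yellow panel leaning in the stand, so the choice is right. The green mask is too strict in the top view, so I'll relax it.

```bash
python3 - <<'E'
s=open('fit.py').read()
i=s.index("    hsv=");j=s.index("def box")
s=s[:i]+"    f=cv2.GaussianBlur(im,(3,3),0).astype(int)\n    return ((f[:,:,1]-f[:,:,0]>8)&(f[:,:,1]-f[:,:,2]>-12)).astype(np.uint8)*255\n"+s[j:]
s=s.replace("    best=min","    print('x0',x0)\n    best=min")
open('fit.py','w').write(s)
E
python3 fit.py
```

```text
scene (143, 181, 98, 78) [ 143  181   98   78 2089]
top (298, 126, 117, 54) [ 298  126  117   54 3700]
x0 [ 0.55783686 -0.14755887  0.14      ]
[ 0.55341524 -0.14909614  0.10052311  0.02971833] [np.float64(0.04128529880851862), np.float64(0.02720338644622819)]
[[ 9.40801449e-01  3.38958157e-01 -4.13956346e-05]
 [ 3.38958159e-01 -9.40801444e-01  1.00682998e-04]
 [-4.81774938e-06 -1.08754099e-04 -9.99999994e-01]]
```

View pics/crop.png

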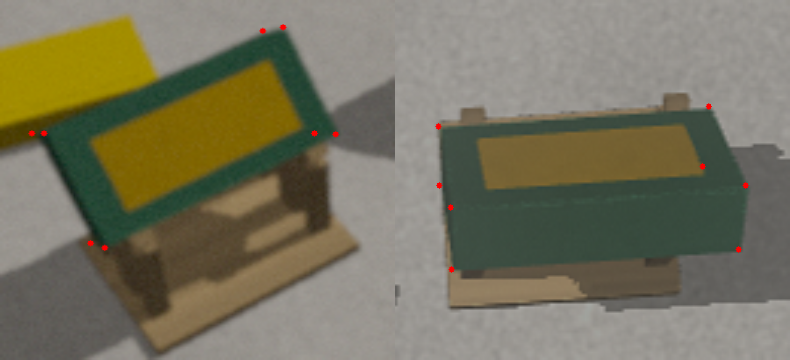

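The fit gives the tin origin at about (0.553, -0.149, 0.1033) with 1.7° yaw, and the height agrees with the stand geometry. First I'll move above and behind it, then read the joints to check the wrist range for the half turn.

```bash
cat > plan.py <<'E'
from h import *
from fit import box
from scipy.spatial.transform import Rotation as Ro
P=np.array([.553,-.1493,.1033,.0297])
def report(tgt_p=None,tgt_R=None):
    o=ctrl.observe();R=np.array(o['tcp_rot']);p=np.array(o['ee_pos'])
    print('t',round(o['time_s'],2),'j',np.round(o['joint_pos'],1),'p',p.round(4),'f',np.round(o['ft_force'],1),'gap',round(o['finger_gap'],4),np.round(o['finger_force'],1))
    if tgt_p is not None: print('linear total',(R.T@(np.array(tgt_p)-p)/.75).round(4))
    if tgt_R is not None: print('twist total',(Ro.from_matrix(R.T@tgt_R).as_rotvec()/(np.pi/2)).round(4))
def pose(phi=0,s=1,back=.045,x=-.005,y=0,z=.018,inv=False,up=0,P=P):
    """tool pose: grasp point at tin (x,y,z); tool z at angle phi from tin x in tin plane; back = TCP to grasp"""
    R=box(P)[1];c,n=np.cos(np.radians(phi)),np.sin(np.radians(phi))
    d=np.array([c,n,0]);Y=np.array([0,0,s]);M=np.column_stack([np.cross(Y,d),Y,d])
    p=np.array([x,y,z])-back*d
    return P[:3]+R@p+[0,0,up],R@M
E
python3 -c "
from plan import *
report([.42,-.149,.34],pose()[1])"
```

```text
t 0.5 j [-72.3  15.1  91.9  -0.   73.   -2.1] p [ 0.2288 -0.635   0.3027] f [-0.6  0.1 -0.2] gap 0.0879 0.0
linear total [ 0.4595 -0.5232 -0.0497]
twist total [-0.4314  0.3127 -0.7551]
```

```bash
python3 -m handwheel '{"linear":[[0.042,-0.0476,-0.0045],[0.042,-0.0476,-0.0045],[0.042,-0.0476,-0.0045],[0.042,-0.0476,-0.0045],[0.042,-0.0476,-0.0045],[0.042,-0.0476,-0.0045],[0.042,-0.0476,-0.0045],[0.042,-0.0476,-0.0045],[0.042,-0.0476,-0.0045],[0.042,-0.0476,-0.0045],[0.042,-0.0476,-0.0045],[0,0,0]],"twist":[[0,0,0],[0,0,0],[0,0,0],[0,0,0],[0,0,0],[0,0,0],[0,0,0],[0,0,0],[0,0,0],[0,0,0],[0,0,0],[0,0,0]],"jaw":[88,88,88,88,88,88,88,88,88,88,88,88]}' 40
python3 -c "
from plan import *
report(None,pose()[1])"
```

```text
time_s: 1.7
ee_pos: [0.4233, -0.1436, 0.3408]
tcp_rot: [[0.938, 0.346, 0.003], [0.346, -0.938, 0.001], [0.003, -0.0, -1.0]]
ft_force: [-0.2, -0.4, -0.3]
finger_gap: 0.088
finger_force: 0.0
t 1.7 j [-2.200e+01 -1.170e+01  1.155e+02  1.000e-01  7.610e+01  4.770e+01] p [ 0.4233 -0.1436  0.3408] f [-0.2 -0.4 -0.3] gap 0.088 0.0
twist total [-0.4312  0.3093 -0.7514]
```

```bash
python3 -m handwheel '{"linear":[[0,0,0],[0,0,0],[0,0,0],[0,0,0],[0,0,0],[0,0,0],[0,0,0],[0,0,0],[0,0,0],[0,0,0],[0,0,0]],"twist":[[-0.0431,0.0313,-0.0755],[-0.0431,0.0313,-0.0755],[-0.0431,0.0313,-0.0755],[-0.0431,0.0313,-0.0755],[-0.0431,0.0313,-0.0755],[-0.0431,0.0313,-0.0755],[-0.0431,0.0313,-0.0755],[-0.0431,0.0313,-0.0755],[-0.0431,0.0313,-0.0755],[-0.0431,0.0313,-0.0755],[0,0,0]],"jaw":[88,88,88,88,88,88,88,88,88,88,88]}'
python3 -c "
from plan import *
report(pose(back=.19)[0],pose()[1])"
```

```text
time_s: 2.8
ee_pos: [0.42, -0.1484, 0.3377]
tcp_rot: [[0.048, 0.741, 0.67], [0.998, -0.06, -0.005], [0.037, 0.669, -0.742]]
ft_force: [-0.5, 0.4, 0.7]
finger_gap: 0.088
finger_force: 0.0
t 2.8 j [-37.2 -32.1 136.6  34.5  45.2 -51.8] p [ 0.42   -0.1484  0.3377] f [-0.5  0.4  0.7] gap 0.088 0.0
linear total [-0.0097 -0.0666  0.0899]
twist total [-0.0318  0.017  -0.0517]
```

```bash
python3 -m handwheel '{"linear":[[0,0,0],[-0.0024,-0.0167,0.0225],[-0.0024,-0.0167,0.0225],[-0.0024,-0.0167,0.0225],[-0.0024,-0.0167,0.0225],[0,0,0]],"twist":[[-0.0318,0.017,-0.0517],[0,0,0],[0,0,0],[0,0,0],[0,0,0],[0,0,0]],"jaw":[88,88,88,88,88,88]}'
cat > kin.py <<'E'
from plan import *
from scipy.optimize import least_squares
D=[([-72.302,15.12,91.902,0,72.978,-2.114],[.2288,-.635,.3027]),([-22.0,-11.7,115.5,.1,76.1,47.7],[.4233,-.1436,.3408]),([-37.2,-32.1,136.6,34.5,45.2,-51.8],[.42,-.1484,.3377])]
def fk(j,k):
    a1,d1,L2,a3,L3,d6=k
    E=lambda ax,a:Ro.from_euler(ax,a,degrees=True)
    R1=E('z',j[0]);R2=R1*E('y',j[1]);R3=R2*E('y',j[2]);R4=R3*E('z',j[3])*E('y',j[4]);R6=R4*E('z',j[5]+90)
    p=R1.apply([a1,0,d1])+R2.apply([0,0,L2])+R3.apply([a3,0,L3])+R6.apply([0,0,d6])
    return p,R6.as_matrix()
o=ctrl.observe();D.append((list(o['joint_pos']),list(o['ee_pos'])))
k=least_squares(lambda k:np.concatenate([np.concatenate([fk(j,k)[0]-p for j,p in D]),1e-3*(k-np.array([0,.4,.45,0,.4,.2]))]),[0,.4,.45,0,.4,.2]).x
print('k',k.round(3),'res',max(np.abs(fk(j,k)[0]-p).max() for j,p in D),'Rerr',np.abs(fk(o['joint_pos'],k)[1]-o['tcp_rot']).max())
lo=np.array([-150.88,-54.13,17.81,-75.09,0,-146.25]);hi=np.array([150.88,125.18,147.31,255.09,152.58,146.25])
def ik(p,R,j0):
    f=lambda j:np.concatenate([(fk(j,k)[0]-p)*10,(Ro.from_matrix(fk(j,k)[1].T@R)).as_rotvec()])
    r=least_squares(f,np.clip(j0,lo+.1,hi-.1),bounds=(lo,hi));return r.x.round(1),round(float(r.cost),6)
if __name__=='__main__':
    j=o['joint_pos'];report()
    for phi in(0,-10,10):
        g=pose(phi);print(phi,'grasp',ik(*g,j))
        jf=np.array(j);jf[5]+=180
        gi=pose(-phi,-1);print('  place',ik(*gi,jf),'lift',ik(gi[0]+[0,0,.12],gi[1],jf),'lift0',ik(*pose(phi,up=.12),j))
E
python3 kin.py
```

```text
time_s: 3.4
ee_pos: [0.4329, -0.1533, 0.2524]
tcp_rot: [[-0.031, 0.71, 0.703], [1.0, 0.019, 0.025], [0.005, 0.704, -0.711]]
ft_force: [-0.7, -0.2, 0.0]
finger_gap: 0.0878
finger_force: 0.0
k [-0.043  0.304  0.545  0.029  0.616  0.324] res 0.022355511418682805 Rerr 7.042977312465837e-16
t 3.4 j [-38.9 -24.4 142.7  50.9  36.4 -76. ] p [ 0.4329 -0.1533  0.2524] f [-0.7 -0.2  0. ] gap 0.0878 0.0
0 grasp (array([ -27.5,   -1.8,  138.6,   84.3,   20.3, -105.5]), 0.0)
  place (array([-27.5,  -1.8, 138.6,  84.3,  20.3,  74.5]), 0.0) lift (array([-27.5, -14.5, 134.3,  48.4,  27.5, 113.5]), 0.0) lift0 (array([-27.5, -14.5, 134.3,  48.4,  27.5, -66.5]), 0.0)
-10 grasp (array([ -17. ,   -3.8,  141. ,  131.7,    4.5, -144.9]), 0.0)
  place (array([-35.7,   2.7, 134.6,  75.7,  35.4,  76.1]), 0.0) lift (array([-35.7,  -9.4, 130.8,  57.2,  41.8,  99.6]), 0.0) lift0 (array([-17. , -17.2, 136.7,  13. ,  15.1, -25.6]), 0.0)
10 grasp (array([ -35.7,    2.7,  134.6,   75.7,   35.4, -103.9]), 0.0)
  place (array([-17. ,  -3.8, 141. , 131.7,   4.5,  35.1]), 0.0) lift (array([-18.1, -17.1, 136.8,  20.4,  15.2, 146.2]), 0.000197) lift0 (array([-35.7,  -9.4, 130.8,  57.2,  41.8, -80.4]), 0.0)
```

```bash
sed -i 's/a1,d1,L2,a3,L3,d6=k/a1,d1,L2,a3,L3,d6,b=k/; s/\[a1,0,d1\]/[a1,b,d1]/; s/\.4,\.2\]/.4,.2,.0]/g' kin.py; python3 kin.py; python3 -c "
from plan import *
report(*pose(back=.15)); report(pose()[0])"
```

```text
k [-0.002  0.254  0.511  0.002  0.568  0.276  0.025] res 0.00020337353074040276 Rerr 7.042977312465837e-16
t 3.4 j [-38.9 -24.4 142.7  50.9  36.4 -76. ] p [ 0.4329 -0.1533  0.2524] f [-0.7 -0.2  0. ] gap 0.0878 0.0
0 grasp (array([ -28.8,   -1.6,  138.8,   84.7,   21.1, -106.9]), 0.0)
  place (array([-28.8,  -1.6, 138.8,  84.7,  21.1,  73.1]), 0.0) lift (array([-28.8, -13.8, 133.5,  49. ,  28.4, 112. ]), 0.0) lift0 (array([-28.8, -13.8, 133.5,  49. ,  28.4, -68. ]), 0.0)
-10 grasp (array([ -20.6,   -3.3,  140.9,  118.2,    6.7, -134. ]), 0.0)
  place (array([-35.4,   2.3, 135.4,  76.4,  35.1,  75.6]), 0.0) lift (array([-35.4,  -9.5, 130.5,  56.9,  41.8, 100.2]), 0.0) lift0 (array([-20.6, -16. , 135.6,  22. ,  16. , -36.9]), 0.0)
10 grasp (array([ -35.4,    2.3,  135.4,   76.4,   35.1, -104.4]), 0.0)
  place (array([-20.6,  -3.3, 140.9, 118.2,   6.7,  46. ]), 0.0) lift (array([-20.6, -16. , 135.6,  22. ,  16. , 143.1]), 0.0) lift0 (array([-35.4,  -9.5, 130.5,  56.9,  41.8, -79.8]), 0.0)
t 3.4 j [-38.9 -24.4 142.7  50.9  36.4 -76. ] p [ 0.4329 -0.1533  0.2524] f [-0.7 -0.2  0. ] gap 0.0878 0.0
linear total [ 0.0004 -0.003   0.0472]
twist total [-0.0032 -0.0028 -0.0016]
t 3.4 j [-38.9 -24.4 142.7  50.9  36.4 -76. ] p [ 0.4329 -0.1533  0.2524] f [-0.7 -0.2  0. ] gap 0.0878 0.0
linear total [-0.0002 -0.0023  0.1872]
```

```bash
python3 -m handwheel '{"linear":[[0,-0.0023,0],[0,0,0.025],[0,0,0.025],[0,0,0.025],[0,0,0.025],[0,0,0.02],[0,0,0]],"twist":[[-0.0032,-0.0028,-0.0016],[0,0,0],[0,0,0],[0,0,0],[0,0,0],[0,0,0],[0,0,0]],"jaw":[88,88,88,88,88,88,88]}'
python3 - <<'E'
from plan import *
report(*pose())
a=snap('scene','s1.png')[130:300,100:300];b=snap('top','t1.png')[90:260,260:460]
cv2.imwrite('pics/c1.png',np.hstack([cv2.resize(v,(400,340),interpolation=cv2.INTER_CUBIC) for v in(a,b)])[:,:,::-1])
E
```

```text
time_s: 4.1
ee_pos: [0.4979, -0.1524, 0.1917]
tcp_rot: [[-0.032, 0.702, 0.711], [0.999, 0.025, 0.019], [-0.004, 0.712, -0.703]]
ft_force: [0.4, -0.2, 0.2]
finger_gap: 0.0881
finger_force: 0.0
t 4.1 j [-31.8 -10.  140.7  69.6  24.7 -92.9] p [ 0.4979 -0.1524  0.1917] f [ 0.4 -0.2  0.2] gap 0.0881 0.0
linear total [ 0.002  -0.0078  0.0687]
twist total [0.004  0.0011 0.0027]
```

View pics/c1.png

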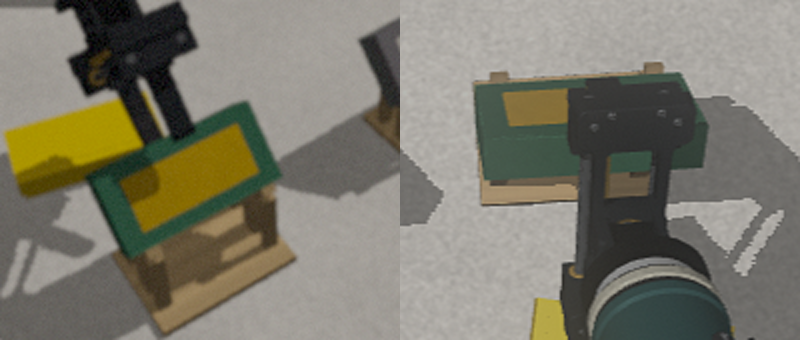

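Both fingers straddle the tin's upper edge near its middle: in the scene half they enter around (165–185,130) of the crop. I'll correct and slide in.

```bash
python3 -m handwheel '{"linear":[[0.002,-0.0065,0],[0,0,0.018],[0,0,0.018],[0,0,0.018],[0,0,0.01],[0,0,0],[0,0,0]],"twist":[[0.003,0.001,0.002],[0,0,0],[0,0,0],[0,0,0],[0,0,0],[0,0,0],[0,0,0]],"jaw":[88,88,88,88,88,88,88]}'
python3 - <<'E'
from plan import *
report(*pose());report(*pose());ctrl.camera('top');report(*pose())
E
```

```text
time_s: 4.9
ee_pos: [0.5271, -0.1501, 0.1545]
tcp_rot: [[-0.03, 0.705, 0.708], [1.0, 0.023, 0.02], [-0.002, 0.708, -0.706]]
ft_force: [0.8, 1.0, 0.1]
finger_gap: 0.0877
finger_force: 0.0
t 4.9 j [ -29.1   -2.4  139.2   83.9   21.3 -106.4] p [ 0.5271 -0.1501  0.1545] f [0.8 1.  0.1] gap 0.0877 0.0
linear total [0.0001 0.0002 0.006 ]
twist total [0.0013 0.0007 0.0011]
t 4.9 j [ -29.1   -2.4  139.2   83.9   21.3 -106.4] p [ 0.5271 -0.1501  0.1545] f [0.8 1.  0.1] gap 0.0877 0.0
linear total [0.0001 0.0002 0.006 ]
twist total [0.0013 0.0007 0.0011]
t 4.95 j [ -29.1   -2.4  139.2   84.    21.3 -106.4] p [ 0.5271 -0.1502  0.1546] f [ 0.6 -0.2 -0.9] gap 0.088 0.0
linear total [ 0.0002 -0.      0.0061]
twist total [0.0014 0.0008 0.0011]
```

```bash
python3 -m handwheel '{"linear":[[0,0,0.005],[0,0,0],[0,0,0],[0,0,0],[0,0,0],[0,0,0],[0,0,0],[0,0,0]],"twist":[[0.0013,0.0008,0.001],[0,0,0],[0,0,0],[0,0,0],[0,0,0],[0,0,0],[0,0,0],[0,0,0]],"jaw":[88,50,50,50,30,30,30,30]}' 5
python3 -c "
from plan import *
report(*pose())"
```

```text
time_s: 5.75
ee_pos: [0.5304, -0.15, 0.1517]
tcp_rot: [[-0.03, 0.707, 0.707], [1.0, 0.021, 0.022], [0.0, 0.707, -0.707]]
ft_force: [0.2, -0.5, -3.5]
finger_gap: 0.036
finger_force: 5.0
t 5.75 j [ -28.8   -1.6  138.9   84.7   21.2 -107. ] p [ 0.5304 -0.15    0.1517] f [ 0.2 -0.5 -3.5] gap 0.036 5.0
linear total [ 0.0001 -0.0002  0.0003]
twist total [ 0.0001 -0.0004 -0.    ]
```

```bash
python3 -m handwheel '{"linear":[[0,0,0],[0,0,0],[0,0,0],[0,0.005,-0.005],[0,0.01,-0.01],[0,0.01,-0.01],[0,0.01,-0.01],[0,0,0]],"twist":[[0,0,0],[0,0,0],[0,0,0],[0,0,0],[0,0,0],[0,0,0],[0,0,0],[0,0,0]],"jaw":[30,30,30,30,30,30,30,30]}' 50
python3 -c "
from plan import *
report(*pose(up=.13))"
```

```text
time_s: 6.55
ee_pos: [0.5296, -0.1498, 0.1882]
tcp_rot: [[-0.031, 0.708, 0.706], [1.0, 0.022, 0.021], [-0.001, 0.706, -0.708]]
ft_force: [1.3, -0.1, -5.1]
finger_gap: 0.0354
finger_force: 50.0
t 6.55 j [-28.8  -6.1 137.7  70.8  22.3 -92.1] p [ 0.5296 -0.1498  0.1882] f [ 1.3 -0.1 -5.1] gap 0.0354 50.0
linear total [-0.0003  0.0885 -0.0872]
twist total [-0.0008 -0.0002  0.0007]
```

```bash
python3 -m handwheel '{"linear":[[0,0.01,-0.01],[0,0.015,-0.015],[0,0.015,-0.015],[0,0.015,-0.015],[0,0.015,-0.015],[0,0.012,-0.011],[0,0.006,-0.006],[0,0,0]],"twist":[[0,0,0],[0,0,0],[0,0,0],[0,0,0],[0,0,0],[0,0,0],[0,0,0],[0,0,0]],"jaw":[30,30,30,30,30,30,30,30]}'
python3 - <<'E'
from plan import *
report(*pose(up=.13))
a=snap('scene','s2.png')[80:280,80:330];b=snap('top','t2.png')[60:260,230:480]
cv2.imwrite('pics/c2.png',np.hstack([cv2.resize(v,(400,320),interpolation=cv2.INTER_CUBIC) for v in(a,b)])[:,:,::-1])
E
```

```text
time_s: 7.35
ee_pos: [0.5304, -0.1498, 0.2808]
tcp_rot: [[-0.031, 0.708, 0.706], [1.0, 0.022, 0.022], [0.0, 0.706, -0.708]]
ft_force: [-0.0, -0.3, -4.8]
finger_gap: 0.0357
finger_force: 50.0
t 7.35 j [-28.8 -14.5 133.   47.2  29.3 -66. ] p [ 0.5304 -0.1498  0.2808] f [-0.  -0.3 -4.8] gap 0.0357 50.0
linear total [-0.0003  0.0005 -0.0006]
twist total [-0.0007 -0.0006  0.0004]
```

View pics/c2.png

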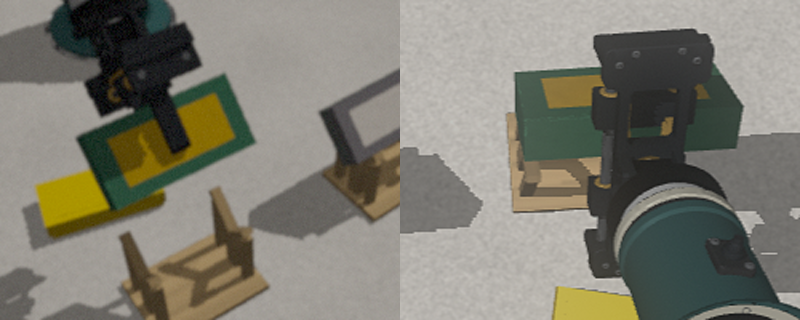

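It is lifted cleanly with the lid shut; the empty stand shows at (195,285) in the left crop. Now the half turn about the tool z axis (last joint from -66° to about 114°).

```bash
python3 -m handwheel '{"linear":[[0,0,0],[0,0,0],[0,0,0],[0,0,0],[0,0,0],[0,0,0],[0,0,0],[0,0,0],[0,0,0],[0,0,0],[0,0,0],[0,0,0]],"twist":[[0,0,0.03],[0,0,0.06],[0,0,0.08],[0,0,0.08],[0,0,0.08],[0,0,0.08],[0,0,0.08],[0,0,0.08],[0,0,0.08],[0,0,0.08],[0,0,0.08],[0,0,0.08]],"jaw":[30,30,30,30,30,30,30,30,30,30,30,30]}'
```

```text
time_s: 8.65
ee_pos: [0.5299, -0.1495, 0.2791]
tcp_rot: [[0.694, 0.148, 0.704], [0.187, -0.982, 0.023], [0.695, 0.116, -0.709]]
ft_force: [-0.5, -0.3, -5.4]
finger_gap: 0.0358
finger_force: 50.0
```

```bash
python3 -m handwheel '{"linear":[[0,0,0],[0,0,0],[0,0,0],[0,0,0],[0,0,0],[0,0,0],[0,0,0],[0,0,0],[0,0,0],[0,0,0],[0,0,0],[0,0,0]],"twist":[[0,0,0.08],[0,0,0.08],[0,0,0.08],[0,0,0.08],[0,0,0.08],[0,0,0.08],[0,0,0.08],[0,0,0.08],[0,0,0.08],[0,0,0.08],[0,0,0.08],[0,0,0.08]],"jaw":[30,30,30,30,30,30,30,30,30,30,30,30]}'
```

```text
time_s: 9.85
ee_pos: [0.5299, -0.1495, 0.2791]
tcp_rot: [[0.192, -0.683, 0.704], [-0.968, -0.248, 0.023], [0.159, -0.686, -0.709]]
ft_force: [0.1, 1.1, -4.4]
finger_gap: 0.0358
finger_force: 50.0
```

```bash
python3 -m handwheel '{"linear":[[0,0,0],[0,0,0],[0,0,0],[0,0,0]],"twist":[[0,0,0.08],[0,0,0.07],[0,0,0],[0,0,0]],"jaw":[30,30,30,30]}'
python3 - <<'E'
from plan import *
report(*pose(s=-1,up=.13))
a=snap('scene','s3.png')[80:280,80:330];b=snap('top','t3.png')[60:260,230:480]
cv2.imwrite('pics/c3.png',np.hstack([cv2.resize(v,(400,320),interpolation=cv2.INTER_CUBIC) for v in(a,b)])[:,:,::-1])
E
```

```text
time_s: 10.25
ee_pos: [0.5301, -0.1497, 0.2798]
tcp_rot: [[0.032, -0.709, 0.705], [-0.999, -0.023, 0.022], [0.001, -0.705, -0.709]]
ft_force: [-0.4, 0.1, -4.9]
finger_gap: 0.0355
finger_force: 50.0
t 10.25 j [-28.8 -14.4 133.   47.2  29.3 113.9] p [ 0.5301 -0.1497  0.2798] f [-0.4  0.1 -4.9] gap 0.0355 50.0
linear total [ 0.0004 -0.0017 -0.0012]
twist total [0.0016 0.0009 0.0014]
```

View pics/c3.png

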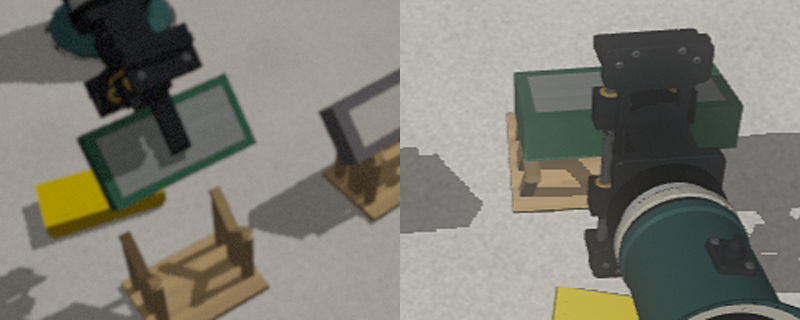

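It is inverted with the lid shut: the grey underside shows at (165,150) in the left crop, and the outline is the same as before, so the grasp is centred. Now I'll lower it.

```bash
python3 -m handwheel '{"linear":[[0.0003,0.006,0.007],[0,0.013,0.013],[0,0.013,0.013],[0,0.013,0.013],[0,0.013,0.013],[0,0.013,0.013],[0,0.013,0.013],[0,0.01,0.01],[0,0.006,0.006],[0,0,0],[0,0,0]],"twist":[[0.0016,0.0009,0.0014],[0,0,0],[0,0,0],[0,0,0],[0,0,0],[0,0,0],[0,0,0],[0,0,0],[0,0,0],[0,0,0],[0,0,0]],"jaw":[30,30,30,30,30,30,30,30,30,30,30]}'
python3 -c "
from plan import *
report(*pose(s=-1))"
```

```text
time_s: 11.45
ee_pos: [0.5312, -0.1503, 0.1742]
tcp_rot: [[0.027, -0.706, 0.708], [-1.0, -0.019, 0.019], [-0.0, -0.708, -0.706]]
ft_force: [0.4, -0.3, -4.4]
finger_gap: 0.0354
finger_force: 50.0
t 11.45 j [-28.7  -4.3 138.1  76.4  21.6  82.2] p [ 0.5312 -0.1503  0.1742] f [ 0.4 -0.3 -4.4] gap 0.0354 50.0
linear total [-0.0005  0.0224  0.0207]
twist total [-0.0007 -0.001  -0.0014]
```

```bash
python3 -m handwheel '{"linear":[[-0.0005,0.005,0.004],[0,0.005,0.0045],[0,0.005,0.005],[0,0.003,0.003],[0,0.001,0.001],[0,0,0],[0,0,0]],"twist":[[-0.0007,-0.001,-0.0014],[0,0,0],[0,0,0],[0,0,0],[0,0,0],[0,0,0],[0,0,0]],"jaw":[30,30,30,30,30,30,30]}'
python3 -c "
from plan import *
report(*pose(s=-1))"
```

```text
time_s: 12.15
ee_pos: [0.5308, -0.1499, 0.1557]
tcp_rot: [[0.03, -0.706, 0.708], [-1.0, -0.021, 0.021], [0.0, -0.708, -0.706]]
ft_force: [-1.5, -0.0, -4.6]
finger_gap: 0.0357
finger_force: 50.0
t 12.15 j [-28.8  -2.1 138.8  83.5  21.2  74.4] p [ 0.5308 -0.1499  0.1557] f [-1.5 -0.  -4.6] gap 0.0357 50.0
linear total [0.0001 0.0044 0.0037]
twist total [-0.0008  0.0002  0.0002]
```

```bash
python3 -m handwheel '{"linear":[[0,0.001,0.001],[0,0.001,0.001],[0,0.001,0.001],[0,0,0],[0,0,0]],"twist":[[0,0,0],[0,0,0],[0,0,0],[0,0,0],[0,0,0]],"jaw":[30,30,30,30,30]}'
python3 -c "
from plan import *
report(*pose(s=-1))"
```

```text
time_s: 12.65
ee_pos: [0.5306, -0.1497, 0.1522]
tcp_rot: [[0.03, -0.706, 0.707], [-1.0, -0.021, 0.022], [-0.0, -0.708, -0.706]]
ft_force: [-2.7, 0.4, -2.9]
finger_gap: 0.0356
finger_force: 50.0
t 12.65 j [-28.8  -1.7 138.9  84.7  21.2  73. ] p [ 0.5306 -0.1497  0.1522] f [-2.7  0.4 -2.9] gap 0.0356 50.0
linear total [0.0003 0.001  0.0006]
twist total [-0.0006  0.0004  0.0001]
```

Contact has begun on the long edge. I'll press in a touch more towards the lid-side face.

```bash
python3 -m handwheel '{"linear":[[0,0.0013,0],[0,0,0],[0,0,0]],"twist":[[0,0,0],[0,0,0],[0,0,0]],"jaw":[30,30,30]}'
python3 -m handwheel '{"linear":[[0,0.001,0],[0,0,0],[0,0,0]],"twist":[[0,0,0],[0,0,0],[0,0,0]],"jaw":[30,30,30]}'
```

```text
time_s: 12.95
ee_pos: [0.5301, -0.1499, 0.1517]
tcp_rot: [[0.03, -0.706, 0.708], [-1.0, -0.021, 0.021], [-0.0, -0.708, -0.706]]
ft_force: [-0.6, 0.2, -1.2]
finger_gap: 0.0357
finger_force: 50.0
time_s: 13.25
ee_pos: [0.53, -0.1499, 0.1516]
tcp_rot: [[0.03, -0.705, 0.708], [-1.0, -0.021, 0.022], [-0.0, -0.709, -0.706]]
ft_force: [2.1, 1.3, 0.5]
finger_gap: 0.0355
finger_force: 50.0
```

The stand now carries the weight. I'll open gently and look.

```bash
python3 -m handwheel '{"linear":[[0,0,0],[0,0,0],[0,0,0],[0,0,0],[0,0,0],[0,0,0],[0,0,0],[0,0,0],[0,0,0],[0,0,0]],"twist":[[0,0,0],[0,0,0],[0,0,0],[0,0,0],[0,0,0],[0,0,0],[0,0,0],[0,0,0],[0,0,0],[0,0,0]],"jaw":[36,37,38,40,42,50,60,70,80,80]}' 5
python3 - <<'E'
from plan import *
report()
a=snap('scene','s4.png')[130:300,100:300];b=snap('top','t4.png')[90:260,260:460]
cv2.imwrite('pics/c4.png',np.hstack([cv2.resize(v,(400,340),interpolation=cv2.INTER_CUBIC) for v in(a,b)])[:,:,::-1])
E
```

```text
time_s: 14.25
ee_pos: [0.5293, -0.1498, 0.1508]
tcp_rot: [[0.03, -0.706, 0.707], [-1.0, -0.021, 0.022], [-0.0, -0.708, -0.707]]
ft_force: [0.5, 0.6, -0.5]
finger_gap: 0.079
finger_force: 0.0
t 14.25 j [-28.9  -1.7 139.   85.2  21.2  72.5] p [ 0.5293 -0.1498  0.1508] f [ 0.5  0.6 -0.5] gap 0.079 0.0
```

View pics/c4.png

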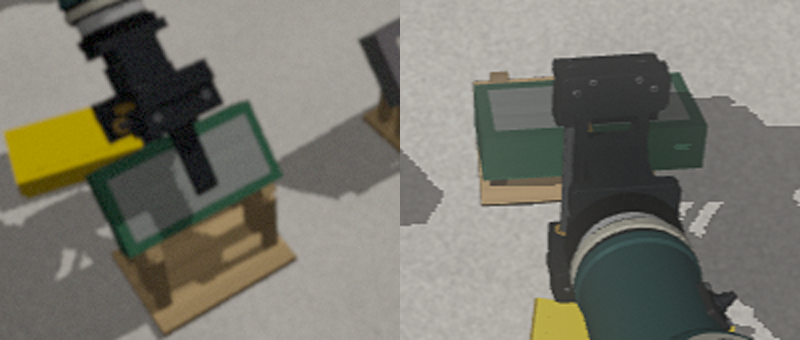

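It sits in the V upside down, in the same place as at the start, with the fingers free. I'll back out along -z.

```bash
python3 -m handwheel '{"linear":[[0,-0.0015,-0.01],[0,0,-0.02],[0,0,-0.02],[0,0,-0.02],[0,0,-0.025],[0,0,-0.025],[0,0,-0.025],[0,0,-0.025],[0,-0.02,-0.02],[0,-0.02,-0.02],[0,-0.02,0],[0,0,0]],"twist":[[0,0,0],[0,0,0],[0,0,0],[0,0,0],[0,0,0],[0,0,0],[0,0,0],[0,0,0],[0,0,0],[0,0,0],[0,0,0],[0,0,0]],"jaw":[84,86,86,86,86,86,86,86,86,86,86,86]}'
python3 - <<'E'
from plan import *
report()
a=snap('scene','s5.png');b=snap('top','t5.png')
cv2.imwrite('pics/c5.png',np.hstack([cv2.resize(v,(400,340),interpolation=cv2.INTER_CUBIC) for v in(a[130:300,100:300],b[90:260,260:460])])[:,:,::-1])
g=[cv2.imread(f'pics/{n}.png')[120:215,80:210].astype(int) for n in('t0','t5')]
print('grey diff',np.abs(g[0]-g[1]).mean())
E
```

```text
time_s: 15.55
ee_pos: [0.4517, -0.1528, 0.2977]
tcp_rot: [[0.03, -0.703, 0.71], [-1.0, -0.023, 0.02], [0.003, -0.71, -0.704]]
ft_force: [-0.5, -0.0, -0.6]
finger_gap: 0.0859
finger_force: 0.0
t 15.55 j [-36.5 -25.7 138.5  45.5  38.  112.2] p [ 0.4517 -0.1528  0.2977] f [-0.5 -0.  -0.6] gap 0.0859 0.0
grey diff 15.816194331983805
```

View pics/c5.png

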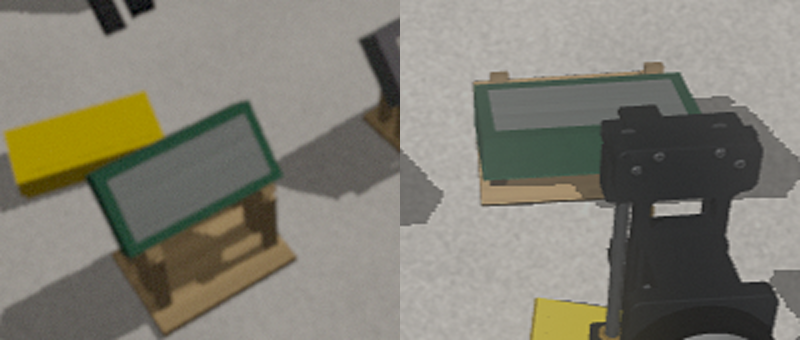

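The tin is seated inverted and flush, centred where it started, and the gripper is clear. I'm handing it in.

```bash
python3 -c "
from plant import ctrl
print(ctrl.sign_off())"
```

```text
the job is handed in; nothing more can be done
None
```

The green tin is back in its own stand upside down, leaning on its shut lid and about centred, and the job was handed in at about 15.6 s with no verdict shown; the arm never went near the grey tin, but my one image check of it was inconclusive (the top-view pixels there changed, and I didn't find out why).

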